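# Screw down the bench shear and hold its spring-loaded pivot bolt for the locknut

### The job

The bench lever shear has been set in place: screw its three black hold-down knobs clockwise, fully home against their stops. Then reach down into the narrow gap behind its steel guard bracket, grip the brass-coloured hex head of the pivot bolt between the fingers and wind it clockwise, as seen from the bracket side, right up to its stop against the return spring. Finish while still gripping the head, holding the bolt at its stop so that it cannot spring back, because I am about to do up the locknut on the other side; do not lean hard on the bracket, and leave the bowl, mug, hammer and handle bar where they are.

Things in the scene. Friction and masses are not known exactly. Their poses are not given: they have to be found in the camera images.
- shear: green bench lever shear, fixed. Origin on the bench under its foot; x away from the robot's side, y left, z up. Foot 14 mm thick, with knob lugs at (-30, 140), (-125, 0), (-30, -140) mm. Upright body plate: robot-side face at x = 30 mm, 130 mm wide along y, top 126 mm above the bench. Spring barrel, blade arm and handle socket lie beyond it, x = 44 to 90, up to 128 mm high; bed to y = -201 mm.
- bracket: bare steel guard bracket on the shear's foot: upright plate 6 mm thick, 100 mm wide along y, top 128 mm above the bench. Its origin and axes are the shear's; the plate lies at x = -18 to -12 mm, so the gap between it and the green body plate is 42 mm wide, open at the top and both ends.
- bolt_head (a point): centre of the pivot bolt's brass-coloured hex head in the gap: 19 mm across flats, 20 mm long along the bolt's axis, which is the shear's x, at y = 0, 100 mm above the bench and 28 mm below the bracket's top. The head spans x = 1 to 21 mm of the shear. This frame turns with the bolt; its x is the axis.
- pivot_bolt (a joint): turn of the bolt about the shear's x, rad: 0 = lower stop, where the spring keeps it until wound; grows clockwise seen from the bracket side (top of the head towards the shear's -y); 0.35 = hard upper stop. The spring pulls back with 0.10 N m at 0 and 0.24 N m at 0.35. At 0 two parallel flats of the head are upright, facing +y and -y; they turn with the bolt, so at the stop they lean 0.35 rad.
- knob_left_grip (a point): black T-bar hold-down knob (bar 60 x 15 mm, 28 mm tall) on a captive bolt with an upright axis, on the left lug of the shear's foot. This point is on the axis at mid height of the bar, 45 mm above the bench; the bar reaches 15 mm below it and 13 mm above. z is up, x runs along the bar and turns with it.
- knob_front_grip (a point): black T-bar hold-down knob (bar 60 x 15 mm, 28 mm tall) on a captive bolt with an upright axis, on the front lug of the shear's foot. This point is on the axis at mid height of the bar, 45 mm above the bench; the bar reaches 15 mm below it and 13 mm above. z is up, x runs along the bar and turns with it.
- knob_right_grip (a point): black T-bar hold-down knob (bar 60 x 15 mm, 28 mm tall) on a captive bolt with an upright axis, on the right lug of the shear's foot. This point is on the axis at mid height of the bar, 45 mm above the bench; the bar reaches 15 mm below it and 13 mm above. z is up, x runs along the bar and turns with it.
- knob_left (a joint): turn of the left knob, rad: grows as it is screwed down, clockwise from above; 1.6 is the hard end stop (fully home); it starts 0.8 to 1.4 short of it. It turns in place without rising or sinking, with about 0.12 N m of friction, and stays where it is left. At 0 its bar lies along the shear's x.
- knob_front (a joint): turn of the front knob, rad: grows as it is screwed down, clockwise from above; 1.6 is the hard end stop (fully home); it starts 0.8 to 1.4 short of it. It turns in place without rising or sinking, with about 0.12 N m of friction, and stays where it is left. At 0 its bar lies along the shear's x.
- knob_right (a joint): turn of the right knob, rad: grows as it is screwed down, clockwise from above; 1.6 is the hard end stop (fully home); it starts 0.8 to 1.4 short of it. It turns in place without rising or sinking, with about 0.12 N m of friction, and stays where it is left. At 0 its bar lies along the shear's x.
- pitch_bowl: black chaser's pitch bowl, 156 mm across, 77 mm high, 2.2 kg, to the right of the shear; origin under its centre. Bystander.
- punch_mug: white mug, 82 mm across, full of steel punches, about 135 mm high in all, beyond the shear on its left; origin under its centre. Bystander.
- chasing_hammer: chasing hammer lying flat, 225 mm long, 30 mm high, near the shear's left side; origin under its middle, x from handle to head. Bystander.
- handle_bar: the shear's pulled-off handle bar lying flat beyond it, 290 mm long, 27 mm thick, red grip at its +x end; origin under its middle. Bystander.

How it is judged (in metres and radians):
On the way, in this order (a step that is already met when the one before it is completed fails the run):
1. all three hold-down knobs are screwed fully home (value of joint each of knob_left, knob_front, knob_right above 1.5 rad), for 0.2 s.
2. the pivot bolt's head is gripped and wound up to its stop (value of joint pivot_bolt above 0.28 rad and distance between the grasp point and bolt_head below 0.02 m and y of the grasp point in the frame of shear between -0.008 and 0.008 m and contact force between the fingers and pivot_bolt above 8 N), for 0.3 s.
At the end, for the whole second after the job is handed in: All three knobs above 1.5 rad (stop at 1.6); pivot bolt above 0.28 rad (stop at 0.35), still, held against its spring by the fingers alone: gripped with over 8 N, the head between the fingers (TCP within 20 mm of its centre, within 8 mm along the shear's y) (all of step 1 and all of step 2 and velocity of joint pivot_bolt between -0.1 and 0.1 rad/s); the arm keeps its last pose, push and grip.
It fails at once if the guard bracket is leaned on or struck with more than 25 N (contact force between any of the fingers, the arm and bracket above 25 N).
It fails at once if the bowl, mug, hammer or handle bar is shifted by more than 30 mm (distance of any of pitch_bowl, punch_mug, chasing_hammer, handle_bar from where it was at the start of the episode above 0.03 m).
It also fails if it takes over 64 s, if anything falls off the work surface, if the arm or the gripper's body presses on something with over 40 N, if the wrist force passes 120 N, or if a joint passes its speed limit or range.

### The arm

A 6-joint arm with a two-finger parallel gripper is mounted at the origin on the work surface. World frame = base frame: x ahead of the robot, y to its left, z up, the work surface at z = 0. Lengths are in m, angles in degrees, forces in N, time in s.
With the tool pointing down it reaches from about 0.4 to 0.825 m from the base axis. Payload 7 kg.
Tool frame: the origin (TCP) lies between the finger pads, 19 mm behind the fingertips; this is the grasp point; z points along the fingers, y is the line along which they close (so a half turn about z gives the same grasp; the last joint's range is limited). The gripper opens to 88 mm and grips with 3 to 60 N. Pads are 19 mm wide; open, the fingers measure 130 mm over their backs; the gripper's body (78 mm by 193 mm) begins 47 mm behind the grasp point.
Start: joints at [-55.457, 20.546, 0.682, 0, -70.136, -16.507], TCP at [0.209, -0.642, 0.245] pointing down, gripper open.
Joint ranges: [-176.03, 176.03], [-82.01, 121.73], [-58.28, 71.71], [-173.87, 95.51], [-174.79, -0.11], [-173.66, 173.66]. Speed limits (degrees/s): [136.94, 136.94, 172.46, 180, 180, 180].

### API

Orientations are given as [roll, pitch, yaw] about the fixed x, y, z axes, in that order (R = Rz(yaw) Ry(pitch) Rx(roll)).
In Python, from plant import get_obs, snapshot, close_job, spot_in, spot_point gives the robot as it stands.
- The arm moves only by the tool play_rows, never from a script. Its argument "plan" is a list of rows, each a list of 6 numbers: the shift along the tool's x, y, z in cm, then the turn, a rotation vector about the tool's x, y, z in degrees. A call has 1 to 20 rows; each row shifts and turns the commanded pose from where the row before left it, along the tool's axes as they then stand; what a row does not reach is not made up. A row lasts 1/12 s, in which the tool goes at most 41.7 mm and 7.16 degrees, less where a joint would pass 70% of its speed; a pose out of reach is approached as far as the arm can. A call is refused whole if a number of a shift passes 4.17 or a number of a turn 7.16, either way. A call with a gripper value outside its range is refused whole. "grip" is the finger opening in cm, from 0 to 8.76, set as the call begins (left out, the last holds). The fingers move at their own pace and stop on an object; the grip force is fixed at half the most. Time passes only in rows, so rows that do not move let the fingers close. It gives the time, the measured TCP pose, the force, the opening and the grip force at its end, in the units of the state.
- get_obs(): the state, without advancing time (a new reading comes with each control period).
- snapshot(name): name is "scene" or "top"; returns a dict with "frame" (384x512x3 uint8, red, green, blue), "fx", "fy", "cx", "cy" (pixels), "position" and "attitude" of the camera in the world. Camera axes: x right, y down, z forward; pixel columns grow to the right and rows downward; lengths in m; the calibration is good to about 2 mm. A picture is of the moment at which its call begins. There is no depth.
- close_job(): hands the job in; it is judged then, once.
Trained networks look in the newest picture that a camera, given by its name, has taken for a name from the list of things; names that differ only in an ending like _2 or _b are one class to them, and where a whole thing is asked for, a point or a joint stands for the part that bears it (a point fixed in the world has none). Each returns a list of dicts, best first, with "score" (0 to 1); they miss things now and then, are a little off and sometimes report something else, mostly with a low value. They report only what shows in the picture. A call takes as long as a camera call.
- spot_in(camera, thing): "position" ([x, y, z] in m, in world coordinates, good to about 4 mm: the middle of the surface that is visible of it).
- spot_point(camera, thing): "position" ([x, y, z] in m, in world coordinates, good to about 4 mm: a listed point, or the origin of a listed thing).
The state is a dict: "clock": time; "joint_pos": joint angles; "qvel": joint speeds; "tau": joint torques, N m; "tool_pos": TCP position; "orientation": TCP orientation; "force": force on the tool from outside, world axes, zero at the start; "moment": the same for the moment, N m; "opening": finger opening in m; "gripper_force": force on a finger pad.
Only numpy, scipy, OpenCV 4.12 (cv2) and the standard library are available. Lean on these libraries where they do the work, as an engineer would, in place of code of your own. Each camera call takes 0.05 s, during which the arm holds its last target. There are 200 camera calls.

## Working session

There is one attempt and no reset: what is moved stays moved. The work goes in short steps, Python scripts to look and compute and a tool call to move; the robot and the scene stay as the last step left them, time stands still between calls to the robot, and variables do not carry over. Pictures are saved under pics/ and viewed, at most 10 in all, crops included, and the job is handed in when it is done.

Besides the shell and the picture viewer there is one more tool, called after "Call:" as a command line: name --pt "numbers of a row" for each row, then --argument value for the rest. play_rows: Moves the arm, as the interface text tells. Its arguments: {"type":"object","properties":{"plan":{"type":"array","items":{"type":"array","items":{"type":"number"}}},"grip":{"type":"number"}},"required":["plan"]}

```bash
mkdir -p pics; ls; cat > m.py <<'E'
import numpy as np, cv2
from plant import *
def shots():
    for c in ("scene","top"):
        s=snapshot(c); cv2.imwrite(f"pics/{c}_{int(get_obs()['clock']*100)}.png",s["frame"][:,:,::-1])
        print(c,s["position"],s["attitude"],s["fx"],s["cx"],s["cy"])
def pts(names,f=spot_point):
    for n in names:
        for c in ("scene","top"):
            print(n,c,[(np.round(d["position"],4).tolist(),round(d["score"],2)) for d in f(c,n)[:3]])
E
python3 - <<'E'
from m import *
shots(); o=get_obs(); print(o)
pts(["shear","bracket","bolt_head","knob_left_grip","knob_front_grip","knob_right_grip","pitch_bowl","punch_mug","chasing_hammer","handle_bar"])
E
ls pics
```

```text
pics
scene [ 1.45092648 -0.33060499  0.67155161] [-121.64014724    0.54984989   66.67323371] 451.1492134953179 261.3581104547874 184.20753639974893
top [0.49775108 0.04653644 1.038811  ] [-173.88392554   -0.58474477  -89.96578235] 398.3679517838964 260.9721890437915 189.90929959833517
{'clock': 0.1, 'joint_pos': array([-5.54552809e+01,  2.05856370e+01,  6.39440814e-01, -1.75813075e-02,
       -7.01357251e+01, -1.65062856e+01]), 'qvel': array([ 0.07726179, -0.13184987,  0.05687765,  0.10502787, -0.01858509,
       -0.004262  ]), 'tau': array([-9.51499460e-04, -5.84161341e+01,  2.93752170e+01,  7.01552957e+00,
        1.01619391e-02, -6.67750646e-05]), 'tool_pos': array([ 0.20886082, -0.64144619,  0.24453914]), 'orientation': array([ 1.79916758e+02, -7.43018928e-03, -1.61967547e+02]), 'force': array([-1.11860384,  0.80200519, -0.21816234]), 'moment': array([ 0.03230786,  0.02989236, -0.0524677 ]), 'gripper_force': 0.0, 'opening': 0.08768479387988426}
shear scene [([0.5639, -0.0741, 0.0006], 0.91)]
shear top [([0.566, -0.0745, 0.003], 0.78)]
bracket scene []
bracket top [([0.5702, -0.07
[... 382 characters left out ...]
[([0.4465, -0.0447, 0.043], 0.53)]
knob_right_grip scene [([0.5077, -0.2075, 0.0448], 0.47)]
knob_right_grip top [([0.5093, -0.2038, 0.0444], 0.63), ([0.7187, -0.1535, -0.002], 0.52)]
pitch_bowl scene [([0.4609, -0.3634, -0.0047], 0.86)]
pitch_bowl top [([0.4591, -0.3617, 0.0003], 0.75), ([0.509, -0.2051, 0.0485], 0.37)]
punch_mug scene [([0.7216, 0.0951, -0.0035], 0.76)]
punch_mug top [([0.7232, 0.0934, -0.0005], 0.92), ([0.4579, -0.3653, -0.0033], 0.16)]
chasing_hammer scene [([0.5312, 0.2574, -0.0001], 0.93)]
chasing_hammer top [([0.5327, 0.2589, -0.0018], 0.66)]
handle_bar scene [([0.7152, -0.1468, 0.0002], 0.84)]
handle_bar top [([0.7191, -0.1501, -0.0011], 0.89)]
scene_5.png
top_10.png
```

```bash
python3 - <<'E'
from m import *
L=np.array([[0,0],[-.03,.14],[-.125,0],[-.03,-.14],[.011,0]])
W=np.array([[.5665,-.0743],[.5746,.069],[.4480,-.0437],[.5085,-.2055],[.5813,-.077]])
l=L-L.mean(0);w=W-W.mean(0)
a=np.arctan2((l[:,0]*w[:,1]-l[:,1]*w[:,0]).sum(),(l*w).sum());R=np.array([[np.cos(a),-np.sin(a)],[np.sin(a),np.cos(a)]])
t=W.mean(0)-R@L.mean(0);print(np.degrees(a),t,(L@R.T+t).round(4).tolist())
im=cv2.imread("pics/top_10.png");cv2.imwrite("pics/a.png",cv2.resize(im[60:360,140:512],(744,600),interpolation=cv2.INTER_CUBIC))
E
```

```text
-13.69890948831523 [ 0.56959007 -0.07454132] [[0.5696, -0.0745], [0.5736, 0.0686], [0.4481, -0.0449], [0.5073, -0.2035], [0.5803, -0.0771]]
```

View pics/a.png

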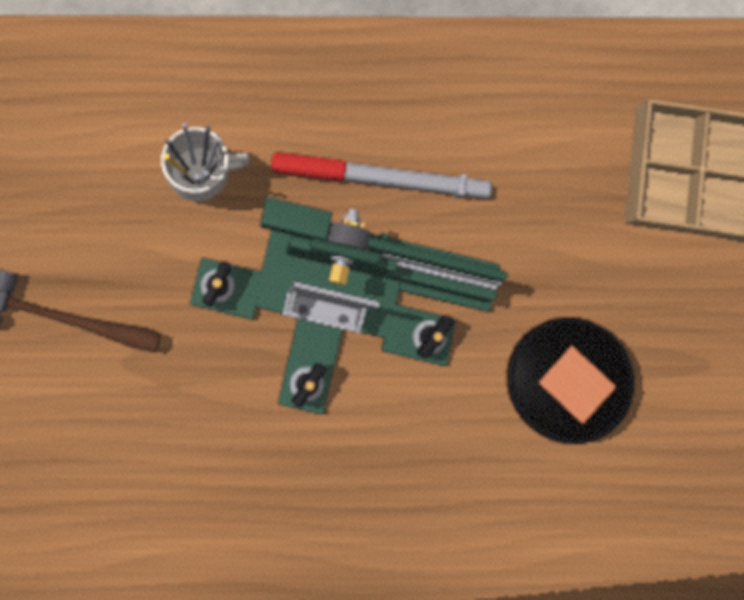

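View pics/scene_5.png

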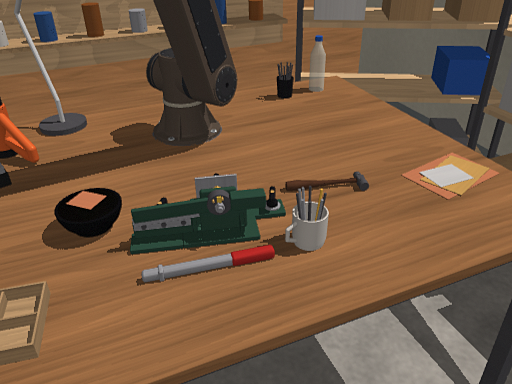

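```bash
python3 - <<'E'
from m import *
im=cv2.imread("pics/top_10.png")
P=[(217,283),(309,385),(433,337)]
o=[]
for x,y in P:
    cx,cy=140+x/2,60+y/2
    c=cv2.getRectSubPix(im,(36,36),(cx,cy)); o.append(cv2.resize(c,(266,266),interpolation=cv2.INTER_CUBIC))
cv2.imwrite("pics/k.png",np.hstack(o))
E
```

```text
(no output)
```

View pics/k.png

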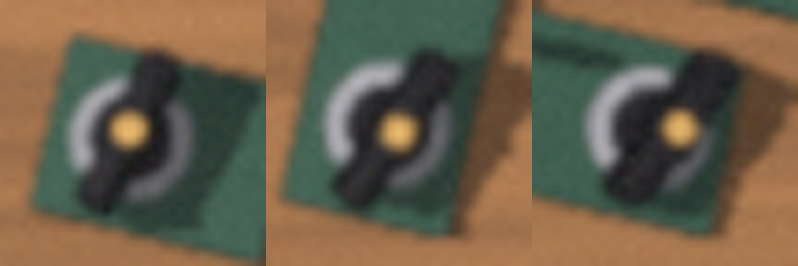

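The top picture (2× crop, origin 140,60) shows the knobs at (217,283), (309,385) and (433,337). Their bars stand about 0.19, 0.37 and 0.43 rad from the shear's x. The brass head is at (339,271), behind the bracket. The scene view confirms the bystanders' places. I'll push the bars' robot-side ends with closed fingers, because the gripper body would hit the bracket if I gripped them.

```bash
cat >> m.py <<'E'
from scipy.spatial.transform import Rotation as Ro
YAW=-13.7; T=np.array([.5696,-.0745,0]); S=Ro.from_euler("z",YAW,degrees=True)
def goto(p,yaw_s=-90,tilt=0):
    "shear mm target, tool yaw in shear frame; prints tool-frame shift cm and turn deg from the present pose"
    o=get_obs(); R0=Ro.from_euler("xyz",o["orientation"],degrees=True)
    R1=S*Ro.from_euler("x",tilt,degrees=True)*Ro.from_euler("z",yaw_s,degrees=True)*Ro.from_euler("x",180,degrees=True)
    t=S.apply(np.array(p)/1e3)+T
    print("now shear mm",(S.inv().apply(o["tool_pos"]-T)*1e3).round(1),"shift",(R0.inv().apply(t-o["tool_pos"])*100).round(2),"turn",(R0.inv()*R1).as_rotvec(degrees=True).round(2),"shift in final axes",(R1.inv().apply(t-o["tool_pos"])*100).round(2),"F",o["force"].round(1),"t",o["clock"])
E
python3 -c "
from m import *
goto((-80,-160,120))"
```

```text
now shear mm [-216.  -636.6  245.4] shift [-36.64  33.38  12.54] turn [ -0.     0.   -58.27] shift in final axes [-47.66 -13.6   12.54] F [-0.5 -0.5  0.1] t 1.1
```

Call:
play_rows --pt "0 0 0 0 0 -6" --pt "0 0 0 0 0 -6" --pt "0 0 0 0 0 -6" --pt "0 0 0 0 0 -6" --pt "0 0 0 0 0 -6" --pt "0 0 0 0 0 -6" --pt "0 0 0 0 0 -6" --pt "0 0 0 0 0 -6" --pt "0 0 0 0 0 -6" --pt "0 0 0 0 0 -4.3" --grip 0

```text
clock: 1.93
tool_pos: [0.209, -0.6418, 0.2453]
orientation: [180.0, 0.0, -103.3]
force: [0.5, -0.5, 0.3]
opening: 0.0265
gripper_force: 0.0
```

Call:
play_rows --pt "-2.5 -0.7 0" --pt "-2.5 -0.7 0" --pt "-2.5 -0.7 0.5" --pt "-2.5 -0.7 0.5" --pt "-2.5 -0.7 0.5" --pt "-2.5 -0.7 0.5" --pt "-2.5 -0.7 0.5" --pt "-2.5 -0.7 0.5" --pt "-2.5 -0.7 0.5" --pt "-2.5 -0.7 0.5" --pt "-2.5 -0.7 1" --pt "-2.5 -0.7 1" --pt "-2.5 -0.7 1" --pt "-2.5 -0.7 1" --pt "-2.5 -0.7 1" --pt "-2.5 -0.7 1" --pt "-2.5 -0.7 1" --pt "-2.5 -0.7 1" --pt "-2.5 -0.7 0.5" --pt "0 0 0"

```text
schema error: expected 6 numbers
```

Call:
play_rows --pt "-2.5 -0.7 0 0 0 0" --pt "-2.5 -0.7 0 0 0 0" --pt "-2.5 -0.7 0.5 0 0 0" --pt "-2.5 -0.7 0.5 0 0 0" --pt "-2.5 -0.7 0.5 0 0 0" --pt "-2.5 -0.7 0.5 0 0 0" --pt "-2.5 -0.7 0.5 0 0 0" --pt "-2.5 -0.7 0.5 0 0 0" --pt "-2.5 -0.7 0.5 0 0 0" --pt "-2.5 -0.7 0.5 0 0 0" --pt "-2.5 -0.7 1 0 0 0" --pt "-2.5 -0.7 1 0 0 0" --pt "-2.5 -0.7 1 0 0 0" --pt "-2.5 -0.7 1 0 0 0" --pt "-2.5 -0.7 1 0 0 0" --pt "-2.5 -0.7 1 0 0 0" --pt "-2.5 -0.7 1 0 0 0" --pt "-2.5 -0.7 1 0 0 0" --pt "-2.5 -0.7 0.5 0 0 0" --pt "0 0 0 0 0 0"

```text
clock: 3.6
tool_pos: [0.4519, -0.2091, 0.1196]
orientation: [180.0, 0.0, -103.5]
force: [0.1, -0.1, 0.5]
opening: 0.0002
gripper_force: 0.0
```

```bash
python3 - <<'E'
from m import *
goto((-80,-160,120))
s=snapshot("top"); im=s["frame"][:,:,::-1]
cv2.imwrite("pics/b.png",cv2.resize(im[120:320,220:420],(600,600),interpolation=cv2.INTER_CUBIC))
E
```

```text
now shear mm [ -82.5 -158.6  119.6] shift [ 0.14 -0.25 -0.04] turn [0.02 0.   0.18] shift in final axes [ 0.14 -0.25 -0.04] F [ 0.1 -0.1  0.5] t 3.6
```

View pics/b.png

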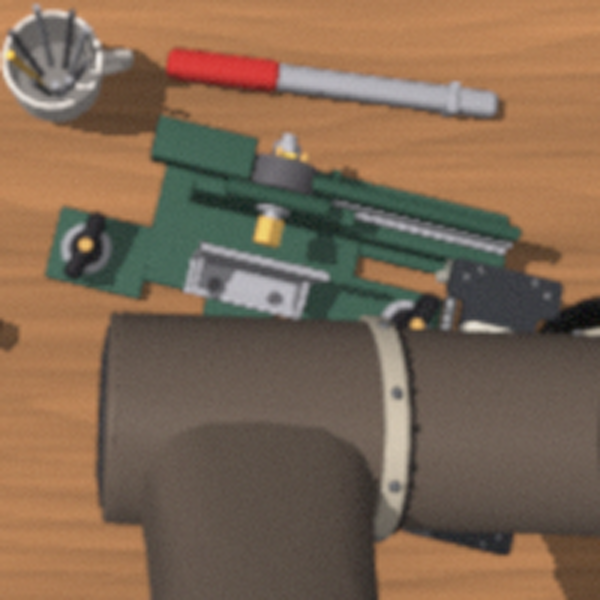

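The gripper sits over the robot side and to the right of the right knob, which still shows at about (417,322). The path is clear, so I'll descend and push.

Call:
play_rows --pt "0 0 1.2 0 0 0" --pt "0 0 1.2 0 0 0" --pt "0 0 1.2 0 0 0" --pt "0 0 1.2 0 0 0" --pt "0 0 1.2 0 0 0" --pt "0 0 1 0 0 0" --pt "0 0 0 0 0 0" --pt "0 0 0 0 0 0"

```text
clock: 4.32
tool_pos: [0.45, -0.2122, 0.0504]
orientation: [180.0, -0.0, -103.7]
force: [0.4, -0.1, 0.2]
opening: 0.0007
gripper_force: 0.0
```

Call:
play_rows --pt "-0.5 -0.3 0 0 0 0" --pt "-0.5 -0.3 0 0 0 0" --pt "-0.3 -0.2 0 0 0 0" --pt "-0.3 -0.1 0 0 0 0" --pt "-0.3 -0.1 0 0 0 0" --pt "-0.3 -0.2 0 0 0 0" --pt "-0.3 -0.2 0 0 0 0" --pt "-0.25 -0.25 0 0 0 0" --pt "-0.25 -0.25 0 0 0 0" --pt "-0.15 -0.3 0 0 0 0" --pt "-0.15 -0.3 0 0 0 0" --pt "0 0 0 0 0 0"

```text
clock: 5.32
tool_pos: [0.4801, -0.1847, 0.0497]
orientation: [179.7, -0.0, -103.7]
force: [-6.3, 3.8, 2.6]
opening: 0.0005
gripper_force: 2.9
```

```bash
python3 -c "
from m import *
goto((-58,-127,50))"
```

```text
now shear mm [ -60.9 -128.3   49.7] shift [-0.13 -0.29 -0.03] turn [ 0.29 -0.02  0.01] shift in final axes [-0.13 -0.29 -0.03] F [-6.3  3.8  2.6] t 5.3167
```

Call:
play_rows --pt "0 -0.25 0 0 0 0" --pt "0 -0.25 0 0 0 0" --pt "0 -0.25 0 0 0 0" --pt "0 -0.25 0 0 0 0" --pt "0 0 0 0 0 0" --pt "0 0 0 0 0 0"

```text
clock: 5.82
tool_pos: [0.4878, -0.186, 0.0491]
orientation: [179.5, 0.0, -103.7]
force: [-10.1, 12.4, 4.7]
opening: 0.0007
gripper_force: 6.7
```

```bash
python3 -c "
from m import *
goto((-58,-127,50))"
```

```text
now shear mm [ -53.  -127.7   49.1] shift [-0.07  0.5  -0.09] turn [ 0.48  0.03 -0.02] shift in final axes [-0.07  0.5  -0.09] F [-10.1  12.4   4.7] t 5.8167
```

```bash
python3 - <<'E'
from m import *
o=[]
for c,(x,y) in (("top",(350,225)),("scene",(170,205))):
    s=snapshot(c); im=s["frame"][:,:,::-1]
    o.append(cv2.resize(cv2.getRectSubPix(np.ascontiguousarray(im),(80,80),(x,y)),(400,400),interpolation=cv2.INTER_CUBIC))
cv2.imwrite("pics/c.png",np.hstack(o))
E
```

```text
(no output)
```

View pics/c.png

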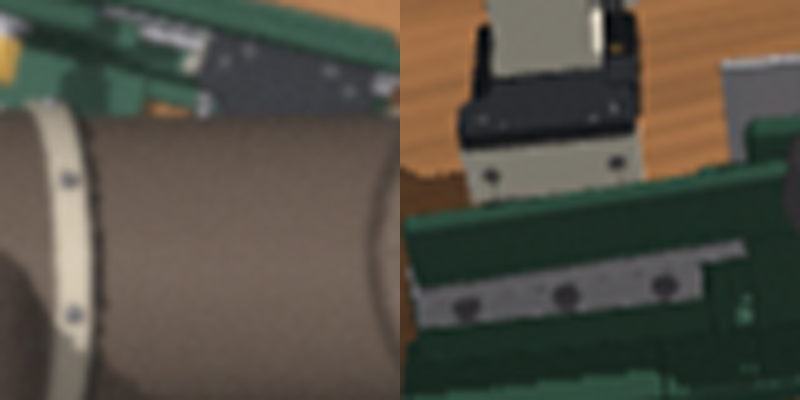

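The right knob is hidden by the arm here. I'll retreat towards the left knob and look at the right one from there.

Call:
play_rows --pt "0.2 1 0 0 0 0" --pt "0 1 0 0 0 0" --pt "0 1 -1 0 0 0" --pt "0 0 -2 0 0 0" --pt "0 0 -2 0 0 0" --pt "-1 0 -2 0 0 0" --pt "-2.5 0 0 0 0 0" --pt "-2.5 0 0 0 0 0" --pt "-2.5 0 0 0 0 0" --pt "-2.5 0 0 0 0 0" --pt "-2.5 0 0 0 0 0" --pt "-2.5 0 0 0 0 0" --pt "-2.5 0 0 0 0 0" --pt "-2.5 0 0 0 0 0" --pt "-2.5 0 0 0 0 0" --pt "-1 0 0 0 0 0" --pt "0 0 0 0 0 0"

```text
clock: 7.33
tool_pos: [0.5209, 0.0572, 0.1206]
orientation: [-179.9, 0.0, -103.5]
force: [-0.5, -0.6, -0.2]
opening: 0.0007
gripper_force: 0.0
```

```bash
python3 - <<'E'
from m import *
goto((-80,116,50))
s=snapshot("top"); im=np.ascontiguousarray(s["frame"][:,:,::-1])
A=cv2.resize(cv2.getRectSubPix(im,(40,40),(356,228)),(400,400),interpolation=cv2.INTER_CUBIC)
B=cv2.resize(cv2.getRectSubPix(im,(160,160),(270,230)),(400,400),interpolation=cv2.INTER_CUBIC)
cv2.imwrite("pics/d.png",np.hstack([A,B]))
E
```

```text
now shear mm [-78.5 116.4 120.6] shift [0.05 0.16 7.06] turn [-0.05  0.04  0.17] shift in final axes [0.04 0.15 7.06] F [-0.5 -0.6 -0.2] t 7.3333
```

View pics/d.png

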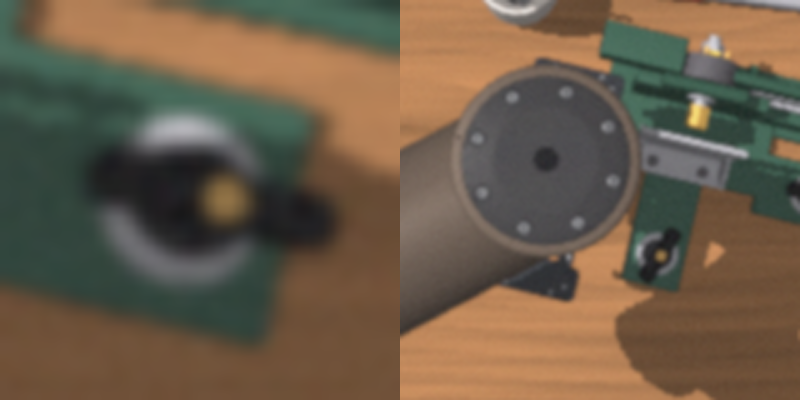

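The right knob's bar runs from (100,172) to (320,218), which is about 1.53 rad and close to home. I'll give it a final push later. The left knob is next.

Call:
play_rows --pt "0 0 1.2 0 0 0" --pt "0 0 1.2 0 0 0" --pt "0 0 1.2 0 0 0" --pt "0 0 1.2 0 0 0" --pt "0 0 1.2 0 0 0" --pt "0 0 1 0 0 0" --pt "0 0 0 0 0 0"

```text
clock: 7.97
tool_pos: [0.5189, 0.0539, 0.0486]
orientation: [179.8, -0.1, -103.7]
force: [-0.3, -1.2, 0.3]
opening: 0.0004
gripper_force: 0.0
```

Call:
play_rows --pt "-0.4 -0.3 0 0 0 0" --pt "-0.4 -0.3 0 0 0 0" --pt "-0.4 -0.1 0 0 0 0" --pt "-0.3 -0.1 0 0 0 0" --pt "-0.3 0 0 0 0 0" --pt "-0.3 -0.1 0 0 0 0" --pt "-0.3 -0.15 0 0 0 0" --pt "-0.3 -0.2 0 0 0 0" --pt "-0.25 -0.2 0 0 0 0" --pt "-0.2 -0.25 0 0 0 0" --pt "-0.25 -0.3 0 0 0 0" --pt "-0.2 -0.25 0 0 0 0" --pt "-0.2 -0.25 0 0 0 0" --pt "-0.2 -0.3 0 0 0 0" --pt "0 0 0 0 0 0"

```text
clock: 9.22
tool_pos: [0.5544, 0.0873, 0.0498]
orientation: [179.7, -0.2, -103.7]
force: [-10.3, 2.1, 3.8]
opening: 0.0004
gripper_force: 5.2
```

```bash
python3 -c "
from m import *
goto((-54,160,50))
o=get_obs();print(S.inv().apply(o['force']))"
```

```text
now shear mm [-53.1 153.6  49.8] shift [-0.64  0.09 -0.03] turn [ 0.29 -0.15 -0.01] shift in final axes [-0.64  0.09 -0.02] F [-10.3   2.1   3.8] t 9.2167
[-10.51031043  -0.35781656   3.79554055]
```

Call:
play_rows --pt "-0.2 -0.2 0 0 0 0" --pt "-0.2 -0.2 0 0 0 0" --pt "0 -0.2 0 0 0 0" --pt "0 -0.2 0 0 0 0" --pt "0 0 0 0 0 0" --pt "0 0 0 0 0 0"

```text
clock: 9.72
tool_pos: [0.5552, 0.0874, 0.0493]
orientation: [179.0, -0.5, -103.8]
force: [-39.0, 7.1, 29.2]
opening: 0.0005
gripper_force: 22.1
```

Call:
play_rows --pt "0 -0.2 0 0 0 0" --pt "0 -0.2 0 0 0 0" --pt "0 0 0 0 0 0" --pt "0 0 0 0 0 0"

```text
clock: 10.05
tool_pos: [0.5556, 0.0872, 0.0493]
orientation: [178.8, -0.6, -103.8]
force: [-55.4, 16.1, 41.5]
opening: 0.0006
gripper_force: 32.1
```

```bash
python3 -c "
from m import *
goto((-54,160,50))
o=get_obs();print(S.inv().apply(o['force']))"
```

```text
now shear mm [-51.9 153.8  49.3] shift [-0.62  0.22 -0.07] turn [ 1.25 -0.55 -0.15] shift in final axes [-0.62  0.21 -0.07] F [-55.4  16.1  41.5] t 10.05
[-57.65727176   2.4855884   41.47558486]
```

Call:
play_rows --pt "0 1.2 0 0 0 0" --pt "0 1.2 0 0 0 0" --pt "0 1.2 -1 0 0 0" --pt "0 0 -2 0 0 0" --pt "0 0 -2 0 0 0" --pt "1 0 -2 0 0 0" --pt "2.2 0.7 0 0 0 0" --pt "2.2 0.7 0 0 0 0" --pt "2.2 0.7 0 0 0 0" --pt "2.2 0.8 0 0 0 0" --pt "2.2 0.8 0 0 0 0" --pt "2.2 0.8 0 0 0 0" --pt "2.2 0.8 0 0 0 0" --pt "1.8 0.7 0 0 0 0"

```text
clock: 11.22
tool_pos: [0.433, -0.0662, 0.1208]
orientation: [-179.9, 0.0, -103.7]
force: [-0.0, -0.3, -0.5]
opening: 0.0003
gripper_force: 0.0
```

Call:
play_rows --pt "0 0 0 0 0 7" --pt "0 0 0 0 0 7" --pt "0 0 0 0 0 7" --pt "0 0 0 0 0 7" --pt "0 0 0 0 0 7" --pt "0 0 0 0 0 7" --pt "0 0 0 0 0 7" --pt "0 0 0 0 0 7" --pt "0 0 0 0 0 7" --pt "0 0 0 0 0 7" --pt "0 0 0 0 0 7" --pt "0 0 0 0 0 7" --pt "0 0 0 0 0 6" --pt "0 0 0 0 0 0" --pt "0 0 0 0 0 0"

```text
clock: 12.47
tool_pos: [0.4339, -0.0653, 0.1207]
orientation: [180.0, 0.1, 166.5]
force: [0.6, 0.2, 0.2]
opening: 0.0006
gripper_force: 0.0
```

```bash
python3 - <<'E'
from m import *
goto((-163,-28,50),-180)
s=snapshot("top"); im=np.ascontiguousarray(s["frame"][:,:,::-1])
A=cv2.resize(cv2.getRectSubPix(im,(40,40),(248,201)),(400,400),interpolation=cv2.INTER_CUBIC)
B=cv2.resize(cv2.getRectSubPix(im,(160,160),(310,230)),(400,400),interpolation=cv2.INTER_CUBIC)
cv2.imwrite("pics/e.png",np.hstack([A,B]))
E
```

```text
now shear mm [-134.   -23.2  120.7] shift [ 2.91 -0.47  7.07] turn [0.03 0.06 0.24] shift in final axes [ 2.9  -0.48  7.07] F [0.6 0.2 0.2] t 12.4667
```

View pics/e.png

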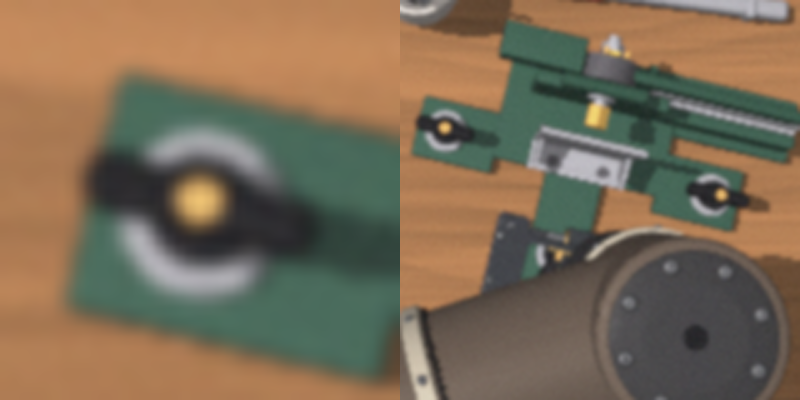

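The left knob's bar, from (100,178) to (305,230), lies parallel to the lug edge or slightly past it, so it is home. Next is the front knob, with the tool turned.

Call:
play_rows --pt "1.5 -0.3 0 0 0 0" --pt "1.4 -0.2 0 0 0 0" --pt "0 0 1 0 0 0" --pt "0 0 1.5 0 0 0" --pt "0 0 1.5 0 0 0" --pt "0 0 1.5 0 0 0" --pt "0 0 1.5 0 0 0" --pt "0 0 0 0 0 0" --pt "0 0 0 0 0 0"

```text
clock: 13.27
tool_pos: [0.4038, -0.0637, 0.0501]
orientation: [-179.9, -0.1, 166.5]
force: [0.8, 0.1, 0.6]
opening: 0.0003
gripper_force: 0.0
```

Call:
play_rows --pt "-0.2 0.5 0 0 0 0" --pt "-0.2 0.5 0 0 0 0" --pt "-0.1 0.4 0 0 0 0" --pt "-0.1 0.3 0 0 0 0" --pt "-0.1 0.3 0 0 0 0" --pt "-0.15 0.3 0 0 0 0" --pt "-0.2 0.3 0 0 0 0" --pt "-0.25 0.25 0 0 0 0" --pt "-0.25 0.25 0 0 0 0" --pt "-0.3 0.2 0 0 0 0" --pt "-0.3 0.2 0 0 0 0" --pt "-0.25 0.2 0 0 0 0" --pt "0 0 0 0 0 0"

```text
clock: 14.35
tool_pos: [0.4333, -0.0339, 0.05]
orientation: [-179.8, -0.3, 166.3]
force: [-9.0, -0.1, 5.0]
opening: 0.0004
gripper_force: 3.9
```

```bash
python3 -c "
from m import *
goto((-137,9,50),-180)
o=get_obs();print(S.inv().apply(o['force']))"
```

```text
now shear mm [-142.1    7.2   50. ] shift [-0.51  0.18  0.  ] turn [-0.16 -0.3  -0.  ] shift in final axes [-0.51  0.18  0.  ] F [-9.  -0.1  5. ] t 14.35
[-8.69983542 -2.19765373  4.99460093]
```

Call:
play_rows --pt "-0.25 0.3 0 0 0 0" --pt "-0.25 0.3 0 0 0 0" --pt "-0.25 0 0 0 0 0" --pt "-0.25 0 0 0 0 0" --pt "-0.25 0 0 0 0 0" --pt "0 0 0 0 0 0" --pt "0 0 0 0 0 0"

```text
clock: 14.93
tool_pos: [0.4347, -0.0321, 0.0488]
orientation: [-179.5, -1.4, 166.0]
force: [-53.6, 26.4, 49.7]
opening: 0.0002
gripper_force: 35.3
```

```bash
python3 -c "
from m import *
goto((-137,9,50),-180)
o=get_obs();print(S.inv().apply(o['force']))"
```

```text
now shear mm [-141.1    9.2   48.8] shift [-0.4  -0.02 -0.13] turn [-0.51 -1.37 -0.28] shift in final axes [-0.41 -0.02 -0.12] F [-53.6  26.4  49.7] t 14.9333
[-58.31556541  12.90869694  49.73543329]
```

Call:
play_rows --pt "1.2 0 0 0 0 0" --pt "1.2 0 -1 0 0 0" --pt "0 0 -2 0 0 0" --pt "0 0 -2 0 0 0" --pt "0 0 -2 0 0 0" --pt "0 -2 -1 0 0 0" --pt "-1.8 -2.2 0 0 0 0" --pt "-1.8 -2.2 0 0 0 0" --pt "-1.8 -2.2 0 0 0 0" --pt "-1.8 -2.2 0 0 0 0" --pt "-1.8 -2.2 0 0 0 0" --pt "-1.8 -2.2 0 0 0 0" --pt "-1.8 -2 0 0 0 0" --pt "-1.5 -0.8 0 0 0 0" --pt "0 0 0 0 0 0" --pt "0 0 0 0 0 0"

```text
clock: 16.27
tool_pos: [0.5214, -0.2332, 0.1304]
orientation: [180.0, 0.0, 166.3]
force: [-0.2, 0.2, -0.2]
opening: 0.0006
gripper_force: 0.0
```

```bash
python3 - <<'E'
from m import *
goto((-6,-168,50),-180)
s=snapshot("top"); im=np.ascontiguousarray(s["frame"][:,:,::-1])
A=cv2.resize(cv2.getRectSubPix(im,(40,40),(296,250)),(400,400),interpolation=cv2.INTER_CUBIC)
B=cv2.resize(cv2.getRectSubPix(im,(160,160),(330,230)),(400,400),interpolation=cv2.INTER_CUBIC)
cv2.imwrite("pics/f.png",np.hstack([A,B]))
E
```

```text
now shear mm [  -9.2 -165.6  130.4] shift [-0.32 -0.24  8.04] turn [ 0.01  0.01 -0.02] shift in final axes [-0.32 -0.24  8.04] F [-0.2  0.2 -0.2] t 16.2667
```

View pics/f.png

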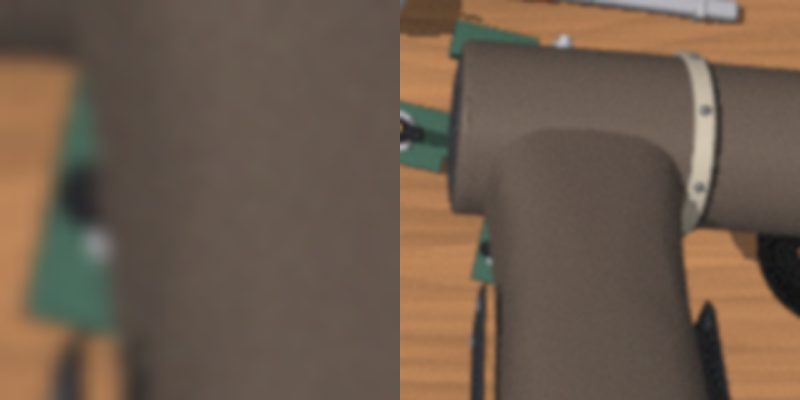

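The arm hides the front knob from here; I only see its left bar end at (80,190). I'll carry on with the right knob.

Call:
play_rows --pt "-0.3 -0.2 0 0 0 0" --pt "0 0 1.5 0 0 0" --pt "0 0 1.5 0 0 0" --pt "0 0 1.5 0 0 0" --pt "0 0 1.5 0 0 0" --pt "0 0 1 0 0 0" --pt "0 0 1 0 0 0" --pt "0 0 0 0 0 0" --pt "0 0 0 0 0 0"

```text
clock: 17.07
tool_pos: [0.5233, -0.2353, 0.0503]
orientation: [-180.0, -0.0, 166.4]
force: [-0.0, 0.0, 1.2]
opening: 0.0005
gripper_force: 0.0
```

Call:
play_rows --pt "0.25 0 0 0 0 0" --pt "0.25 0 0 0 0 0" --pt "0.25 0 0 0 0 0" --pt "0.2 0 0 0 0 0" --pt "0.2 0 0 0 0 0" --pt "0 0 0 0 0 0" --pt "0 0 0 0 0 0"

```text
clock: 17.65
tool_pos: [0.5197, -0.2342, 0.0525]
orientation: [180.0, 0.8, 166.4]
force: [19.2, -9.2, -14.7]
opening: 0.0001
gripper_force: 10.1
```

```bash
python3 -c "
from m import *
goto((-16,-168,50),-180)
o=get_obs();print(S.inv().apply(o['force']))"
```

```text
now shear mm [ -10.7 -166.9   52.5] shift [ 0.54 -0.1   0.24] turn [0.03 0.85 0.12] shift in final axes [ 0.53 -0.11  0.25] F [ 19.2  -9.2 -14.7] t 17.65
[ 20.84890849  -4.3846398  -14.74528375]
```

Call:
play_rows --pt "-0.7 0 0 0 0 0" --pt "-0.5 0 0 0 0 0" --pt "0 0 -2 0 0 0" --pt "0 0 -2.5 0 0 0" --pt "0 0 -2.5 0 0 0" --pt "0 0 -2.5 0 0 0" --pt "0 0 -2.5 0 0 0" --pt "0 2.3 -2 0 0 0" --pt "0 2.4 0 0 0 0" --pt "-0.3 2.4 0 0 0 0" --pt "-0.3 2.4 0 0 0 0" --pt "-0.3 2.4 0 0 0 0" --pt "-0.3 2.4 0 0 0 0" --pt "-0.3 2.4 0 0 0 0" --pt "0 0 0 0 0 0" --pt "0 0 0 0 0 0" --grip 0

```text
clock: 18.98
tool_pos: [0.5776, -0.0759, 0.1905]
orientation: [-180.0, -0.0, 166.4]
force: [-0.0, -1.2, -0.6]
opening: 0.0006
gripper_force: 0.0
```

```bash
python3 - <<'E'
from m import *
goto((10,0,108),-180)
pts(["bolt_head","bracket","shear","knob_front_grip","knob_right_grip","knob_left_grip"])
s=snapshot("top"); im=np.ascontiguousarray(s["frame"][:,:,::-1])
A=cv2.resize(cv2.getRectSubPix(im,(40,40),(296,250)),(260,260),interpolation=cv2.INTER_CUBIC)
B=cv2.resize(cv2.getRectSubPix(im,(40,40),(356,228)),(260,260),interpolation=cv2.INTER_CUBIC)
C=cv2.resize(cv2.getRectSubPix(im,(160,160),(310,230)),(260,260),interpolation=cv2.INTER_CUBIC)
cv2.imwrite("pics/g.png",np.hstack([A,B,C]))
E
```

```text
now shear mm [  8.1   0.5 190.5] shift [-0.19 -0.05  8.25] turn [-0.01 -0.03  0.15] shift in final axes [-0.19 -0.05  8.25] F [-0.  -1.2 -0.6] t 18.9833
bolt_head scene [([0.5793, -0.0778, 0.0987], 0.67)]
bolt_head top []
bracket scene []
bracket top []
shear scene [([0.5693, -0.0731, 0.0008], 0.55)]
shear top []
knob_front_grip scene []
knob_front_grip top [([0.4492, -0.0423, 0.044], 0.54)]
knob_right_grip scene []
knob_right_grip top []
knob_left_grip scene [([0.5774, 0.0693, 0.0433], 0.62), ([0.7199, -0.1484, -0.0017], 0.33)]
knob_left_grip top [([0.5739, 0.0683, 0.044], 0.57)]
```

View pics/g.png

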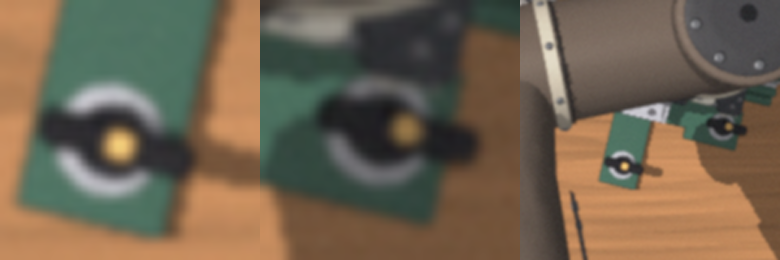

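All three bars now lie parallel to their lug edges: front from (52,125) to (182,157), right from (330,112) to (465,145). That puts them home. Now the bolt.

Call:
play_rows --pt "-0.1 0 0 0 0 0" --pt "0 0 0 0 0 0" --pt "0 0 0 0 0 0" --pt "0 0 1 0 0 0" --pt "0 0 1 0 0 0" --pt "0 0 1 0 0 0" --pt "0 0 1 0 0 0" --pt "0 0 1 0 0 0" --pt "0 0 1 0 0 0" --pt "0 0 0.8 0 0 0" --pt "0 0 0.7 0 0 0" --pt "0 0 0.6 0 0 0" --pt "0 0 0 0 0 0" --pt "0 0 0 0 0 0" --grip 5

```text
clock: 20.8
tool_pos: [0.5788, -0.0772, 0.1092]
orientation: [-180.0, -0.0, 166.3]
force: [-0.1, -0.3, -0.4]
opening: 0.0499
gripper_force: 0.0
```

```bash
python3 - <<'E'
from m import *
goto((10,0,109),-180)
print(get_obs()["opening"])
E
```

```text
now shear mm [  9.6  -0.5 109.2] shift [-0.04  0.05  0.02] turn [-0.02 -0.02  0.04] shift in final axes [-0.04  0.05  0.02] F [-0.1 -0.3 -0.4] t 20.8
0.049923349736205165
```

Call:
play_rows --pt "0 0 0 0 0 0" --pt "0 0 0 0 0 0" --pt "0 0 0 0 0 0" --pt "0 0 0 0 0 0" --pt "0 0 0 0 0 0" --pt "0 0 0 0 0 0" --pt "0 0 0 0 0 0" --pt "0 0 0 0 0 0" --pt "0 0 0 0 0 0" --pt "0 0 0 0 0 0" --grip 0

```text
clock: 21.63
tool_pos: [0.5791, -0.0765, 0.1096]
orientation: [179.9, 0.0, 166.4]
force: [-0.2, 4.8, 2.3]
opening: 0.0185
gripper_force: 30.0
```

```bash
python3 - <<'E'
from m import *
goto((10,-9*np.sin(.35),100+9*np.cos(.35)),-180,20)
o=get_obs();print(o["opening"],o["gripper_force"],S.inv().apply(o["force"]),S.inv().apply(o["moment"]))
E
```

```text
now shear mm [  9.7   0.3 109.6] shift [-0.03 -0.34  0.12] turn [-19.95   0.03   0.06] shift in final axes [-0.03 -0.36 -0.01] F [-0.2  4.8  2.3] t 21.6333
0.01851081297606337 30.00035016448237 [-1.30476343  4.61333051  2.26440293] [1.88520563 0.64438023 0.09029499]
```

Call:
play_rows --pt "0 -0.033 0 -2 0 0" --pt "0 -0.033 0 -2 0 0" --pt "0 -0.033 0 -2 0 0" --pt "0 -0.033 0 -2 0 0" --pt "0 -0.033 0 -2 0 0" --pt "0 -0.033 0 -2 0 0" --pt "0 -0.033 0 -2 0 0" --pt "0 -0.033 0 -2 0 0" --pt "0 -0.033 0 -2 0 0" --pt "0 0 0 0 0 0" --pt "0 0 0 0 0 0"

```text
clock: 22.55
tool_pos: [0.5784, -0.0794, 0.1091]
orientation: [161.9, -0.0, 166.3]
force: [0.3, 7.2, 1.3]
opening: 0.0181
gripper_force: 30.0
```

```bash
python3 - <<'E'
from m import *
goto((10,-9*np.sin(.35),100+9*np.cos(.35)),-180,20)
o=get_obs();print(o["opening"],o["gripper_force"],S.inv().apply(o["force"]),S.inv().apply(o["moment"]))
E
```

```text
now shear mm [  9.7  -2.7 109.1] shift [-0.03 -0.06  0.05] turn [-1.9   0.   -0.03] shift in final axes [-0.03 -0.06  0.05] F [0.3 7.2 1.3] t 22.55
0.018128050917637754 30.001189224421978 [-1.39650864  7.07338439  1.34200713] [1.26624723 0.13629687 0.10873796]
```

Call:
play_rows --pt "0 -0.033 0 -2 0 0" --pt "0 -0.025 0 -1.5 0 0" --pt "0 0 0 0 0 0" --pt "0 0 0 0 0 0" --pt "0 0 0 0 0 0" --pt "0 0 0 0 0 0" --pt "0 0 0 0 0 0" --pt "0 0 0 0 0 0"

```text
clock: 23.22
tool_pos: [0.5783, -0.0798, 0.1088]
orientation: [158.5, 0.0, 166.3]
force: [2.0, 5.5, 0.2]
opening: 0.0185
gripper_force: 30.0
```

```bash
python3 - <<'E'
from m import *
goto((10,-9*np.sin(.35),100+9*np.cos(.35)),-180,20)
o=get_obs();print(o["opening"],o["gripper_force"],S.inv().apply(o["force"]),S.inv().apply(o["moment"]))
s=snapshot("scene"); im=np.ascontiguousarray(s["frame"][:,:,::-1])
A=cv2.resize(cv2.getRectSubPix(im,(120,120),(215,190)),(600,600),interpolation=cv2.INTER_CUBIC)
cv2.imwrite("pics/h.png",A)
pts(["pitch_bowl","punch_mug","chasing_hammer","handle_bar"])
E
```

```text
now shear mm [  9.7  -3.1 108.8] shift [-0.03 -0.01  0.04] turn [ 1.52 -0.01  0.04] shift in final axes [-0.03 -0.01  0.04] F [2.  5.5 0.2] t 23.2167
0.018479539157871663 29.999542282930634 [0.6403235  5.78365731 0.21178528] [ 0.39110179 -0.23689971 -0.04345478]
pitch_bowl scene [([0.4583, -0.3649, -0.0039], 0.63)]
pitch_bowl top [([0.4566, -0.3604, -0.0014], 0.74), ([0.5714, -0.0739, 0.0002], 0.66)]
punch_mug scene [([0.7233, 0.0952, 0.0017], 0.55)]
punch_mug top []
chasing_hammer scene [([0.5332, 0.2593, 0.0015], 0.73)]
chasing_hammer top []
handle_bar scene [([0.7216, -0.1513, -0.0005], 0.66)]
handle_bar top []
```

View pics/h.png

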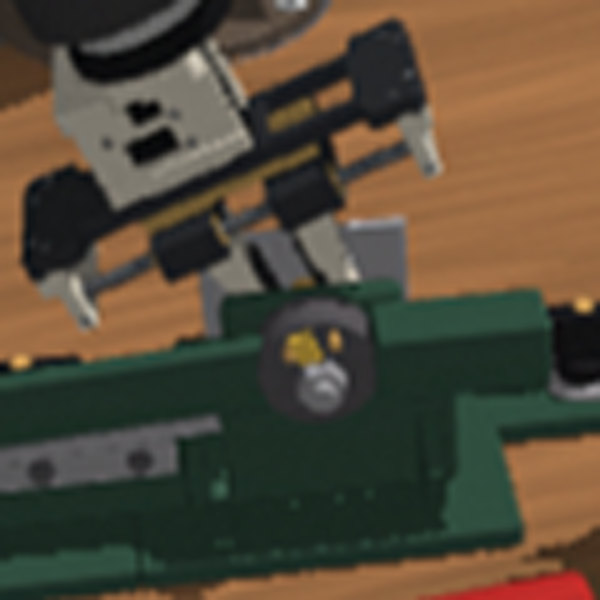

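The gripper is tilted about 21° with the head between its fingers at (300,290). The opening, 18.5 mm, matches that at the first grip, and all the bystanders are in place. I'll hand it in.

```bash
python3 -c "
from plant import *
print(close_job())"
```

```text
the job is handed in; nothing more can be done
None
```

The job is handed in. All three knobs look fully home: each was pushed until its stop took the force, and the pictures agree. The pivot bolt is wound to its stop and held there with a 30 N grip. The bystanders haven't moved, and no verdict was returned.

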